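# Crank a line spool tight on the spool winder

## Task

Fit the loose crank fully home onto the hex drive hidden down in the winder's collar: press only gently and feel for the angle at which it drops on. Then wind it clockwise (seen from above) until the plunger holds the grey spool firmly against the end stop; stop as soon as you feel it tight, since the thin plastic spool must not be crushed. Let go, leaving the crank on the drive and the spool clamped, and leave the other things on the table alone.

Things in the scene. Friction and masses are not known exactly. Their poses are not given: they have to be found in the camera images.
- crank: Loose steel crank, about 0.34 kg (0.24 to 0.44), standing upright on its socket mouth. Origin: centre of the mouth (underside); z up the socket axis, x along its arm. Hub 43 mm across up to 40 mm; six-sided socket 29.5 mm across flats, 27 mm deep, a flat facing +x and every 60 deg. Arm 40 to 50 mm up, 22 mm wide, x -15 to +80 mm.
- boss (a point): The place to grip the crank: middle of its square steel boss, on the socket axis 68 mm above the mouth. The boss is 24 x 24 mm, sides square to the crank's x and y, 50 to 86 mm above the mouth (above the arm). Axes as the crank's.
- knob (a point): Middle of the upright wooden knob (fixed to the arm, does not spin), 22 mm diameter, 45 mm tall: 68 mm along the crank's x, 75 mm above the mouth.
- winder: Grey spool winder fixed to the table, base 230 x 100 x 12 mm. Origin: on the table right under the vertical drive axis; x runs from the drive along the spool cradle. Gearbox 90 x 90 mm around the drive axis, top at z = 52 mm. Turning the drive clockwise (from above) pushes the plunger out 8 mm per rad. It takes about 0.25 N m to turn and stays where it is left, even clamped.
- collar (a point): Centre of the rim of the round steel collar on the gearbox, on the drive axis, z = 86 mm; collar inside 54 mm, outside 64 mm diameter, its floor at z = 52 mm. Axes as the winder's.
- pilot (a point): Tip of the hidden drive, on the drive axis, z = 78 mm. A hex 28 mm across flats, z = 52 to 70 mm, at an unknown angle, topped by a tapered round pilot (28 mm at its foot, 21 mm at its tip). At a wrong angle the socket mouth rests on the hex at z = 70 mm; at a right one (within 5 to 10 deg, every 60 deg) it drops to z = 52 mm. Play once on: 6 deg each way. Axes as the winder's.
- pad: Plunger pad: black square, 32 x 32 x 8 mm, stiffly sprung (12 N per mm) on a rod out of the gearbox, which the drive pushes. Origin: centre of the flat face that meets the spool, 38 mm above the table; x, as the winder's, is the way it pushes. It starts at winder x = 82 to 86 mm and pinches the spool at 93 mm. Held still, each 10 N of clamping is felt as 0.06 to 0.08 N m on the crank.
- spool: Loose grey and white plastic line spool, 0.12 kg, flanges 52 mm diameter, 40 mm wide, lying in the cradle between plunger and end stop, axis along the winder's x. Origin: under its centre at the cradle floor. Against the end stop (an upright block, face at winder x = 133 mm, top at 68 mm) its origin is at winder x = 113 mm. Wind to 10 to 25 N; over 45 N crushes it.
- vise: Bystander: fly-tying vise on a black 110 x 80 mm pedestal, 175 mm tall; origin under the pedestal.
- varnish: Bystander: small black bottle, 32 mm diameter, 55 mm tall; origin under it.
- marker: Bystander: black marker standing on end, 24 mm diameter, 110 mm tall; origin under it.
- thread: Bystander: small red thread spool standing, 32 mm diameter, 28 mm tall; origin under it.
Mind the look-alikes: they are no part of the job. Of the things that look like the crank, take the one that is nearest to the robot's base at the start.

How it is judged:
By the outcome, as a careful person would: the job done as asked, in the order asked, and still so for the second after the job is handed in, with the robot touching nothing.
It also fails if it takes over 72 s, if anything falls off the work surface, if the arm or the gripper's body presses on something with over 40 N, if the wrist force passes 120 N, or if a joint passes its speed limit or range.

## Robot

A 6-joint arm with a two-finger parallel gripper is mounted at the origin on the work surface. World frame = base frame: x ahead of the robot, y to its left, z up, the work surface at z = 0. Lengths are in m, angles in rad, forces in N, time in s.
With the tool pointing down it reaches from about 0.375 to 0.9 m from the base axis. Payload 3.1 kg.
Tool frame: the origin (TCP) lies between the finger pads; the fingertips stand manip.finger_overhang ahead of it and the grasp point (between the pads) lies 5 mm behind it (manip.finger_overhang is the distance from the TCP to the fingertips, in m); z points along the fingers, y is the line along which they close (so a half turn about z gives the same grasp; the last joint's range is limited). The gripper opens to 85 mm and grips with 20 to 120 N. Pads are 22 mm wide; open, the fingers measure 114 mm over their backs; the gripper's body (76 mm by 85 mm) begins 54 mm behind the grasp point. The pads swing forward as they close: fully open they stand 13 mm farther back than shut.
Start: joints at [-1.518, 0.527, 1.433, -0, 1.181, -0.178], TCP at [0.143, -0.608, 0.245] pointing down, gripper open.
Joint ranges: [-3.08, 3.08], [-0.75, 2.2], [0.22, 2.44], [-1.43, 4.57], [0, 2.65], [-2.85, 2.85]. Speed limits (rad/s): [2.79, 2.79, 3.14, 3.14, 3.14, 3.14].

## Interface

Orientations are given as a unit quaternion [x, y, z, w].
In Python, from station import manip gives the robot as it stands.
- The arm moves only by the tool drive_tool, never from a script. Its argument "plan" is a list of rows, each a list of 7 numbers: the shift along the tool's x, y, z in m, then the turn, a rotation vector about the tool's x, y, z in degrees, then the opening, from -1 (shut) to 1 (fully open). In form: [[x, y, z, wx, wy, wz, gripper], ...]. A call has 1 to 10 rows; each row shifts and turns the commanded pose from where the row before left it, along the tool's axes as they then stand; what a row does not reach is not made up. A row lasts 1/10 s, in which the tool goes at most 50 mm and 8.59 degrees, less where a joint would pass 70% of its speed; a pose out of reach is approached as far as the arm can. A call is refused whole if a number of a shift passes 0.05 or a number of a turn 8.59, either way. A call with a gripper value outside its range is refused whole. The fingers move at their own pace and stop on an object; "newtons" is the grip in N (left out, the last holds). Time passes only in rows, so rows that do not move let the fingers close. It gives the time, the measured TCP pose, the force, the opening and the grip force at its end, in the units of the state.
- manip.sense(): the state, without advancing time (a new reading comes with each control period).
- manip.snapshot(name): name is "side" or "top"; returns a dict with "image" (384x512x3 uint8, red, green, blue), "z_map" (384x512 float32, m along the optical axis (not along the pixel's ray), 0 where there is no reading), "fov_y" (degrees; the focal length in pixels is half the picture's height over the tangent of half this angle, whatever the lens; pixels are square), "cx", "cy" (the principal point, pixels), "extrinsics" (4x4, takes a point from camera to world coordinates). Camera axes: x right, y up, looking along -z (the intrinsics and any distortion apply to the point x, -y, -z); pixel columns grow to the right and rows downward; lengths in m; the calibration is good to about 2 mm. A picture is of the moment at which its call begins.
- manip.sign_off(): hands the job in; it is judged then, once.
The state is a dict: "t": time; "q": joint angles; "qd": joint speeds; "tau": joint torques, N m; "tcp_pos": TCP position; "tool_rot": TCP orientation; "force": force on the tool from outside, world axes, zero at the start; "ft_torque": the same for the moment, N m; "finger_gap": opening from 0.0 (shut) to 1.0 (fully open); "gripper_force": force on a finger pad.
Only numpy, scipy, OpenCV 4.12 (cv2) and the standard library are available. Lean on these libraries where they do the work, as an engineer would, in place of code of your own. Each camera call takes 0.05 s, during which the arm holds its last target. There are 200 camera calls.

## Working session

There is one attempt and no reset: what is moved stays moved. The work goes in short steps, Python scripts to look and compute and a tool call to move; the robot and the scene stay as the last step left them, time stands still between calls to the robot, and variables do not carry over. Pictures are saved under pics/ and viewed, at most 10 in all, crops included, and the job is handed in when it is done.

Besides the shell and the picture viewer there is one more tool, called after "Request:" by a JSON object that holds its "fn" and its "kwargs", one argument or row to a line. drive_tool: Moves the arm, as the interface text tells. Its arguments: {"type":"object","properties":{"plan":{"type":"array"},"newtons":{"type":"number"}},"required":["plan"]}

```bash
mkdir -p pics; ls
cat > h.py <<'E'
import numpy as np, cv2
from station import manip
from scipy.spatial.transform import Rotation as R
def cam(n,save=None):
    s=manip.snapshot(n)
    if save: cv2.imwrite('pics/'+save+'.png',s['image'][:,:,::-1]); np.savez('pics/'+save+'.npz',**s)
    return s
def f(s): return s['image'].shape[0]/2/np.tan(np.radians(float(s['fov_y']))/2)
def ray(s,u,v):
    E=np.array(s['extrinsics']); d=np.array([(u-s['cx'])/f(s),-(v-s['cy'])/f(s),-1.0])
    return E[:3,3],E[:3,:3]@d
def plane(s,u,v,z):
    o,d=ray(s,u,v); return o+d*(z-o[2])/d[2]
def pts(s):
    h,w=s['z_map'].shape; v,u=np.mgrid[:h,:w]; z=s['z_map']
    P=np.stack([(u-s['cx'])/f(s)*z,-(v-s['cy'])/f(s)*z,-z],-1)
    E=np.array(s['extrinsics']); return P@E[:3,:3].T+E[:3,3]
E
python3 - <<'E'
from h import *
print(manip.finger_overhang, manip.sense())
for n in('side','top'):
    s=cam(n,n+'0'); print(n,s['fov_y'],s['cx'],s['cy'],np.round(s['extrinsics'],3).tolist(),[k for k in s], (s['z_map']>0).mean())
E
```

```text
pics
0.014 {'t': 0.0, 'q': array([-1.51853573e+00,  5.28447247e-01,  1.43389945e+00,  3.07084311e-05,
        1.18145413e+00, -1.78502051e-01]), 'qd': array([ 9.65895612e-04,  1.38169757e-03, -1.52388173e-03,  9.54098063e-04,
       -3.99509486e-05, -6.60221045e-04]), 'tau': array([-7.54686589e-04, -4.42346692e+01, -1.78023022e+01, -2.27366941e-04,
        8.46280775e-03, -2.73363003e-05]), 'tcp_pos': array([ 0.14294836, -0.60771627,  0.24434615]), 'tool_rot': array([ 9.93351023e-01,  1.15119612e-01,  8.38150243e-05, -1.10099500e-03]), 'force': array([0.93672611, 0.64030997, 0.52435687]), 'ft_torque': array([ 0.0547208 , -0.01942344, -0.02908703]), 'gripper_force': 0.0, 'finger_gap': 0.9946790512908769}
side 43.24765934663882 256.4245048845389 190.8298718938059 [[-0.7, 0.41, -0.585, -0.051], [-0.715, -0.406, 0.569, 0.704], [-0.005, 0.817, 0.577, 0.652], [0.0, 0.0, 0.0, 1.0]] ['image', 'z_map', 'fov_y', 'cx', 'cy', 'extrinsics'] 0.9957682291666666
top 43.84346048544871 247.8845457643269 198.0220367023031 [[0.01, 0.995, -0.101, 0.423], [-1.0, 0.009, -0.011, 0.121], [-0.01, 0.101, 0.995, 1.272], [0.0, 0.0, 0.0, 1.0]] ['image', 'z_map', 'fov_y', 'cx', 'cy', 'extrinsics'] 0.9958241780598959
```

View pics/side0.png

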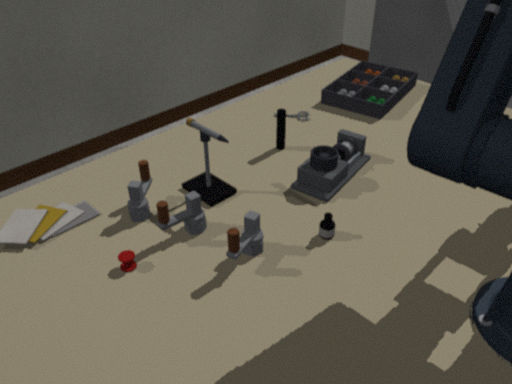

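View pics/top0.png

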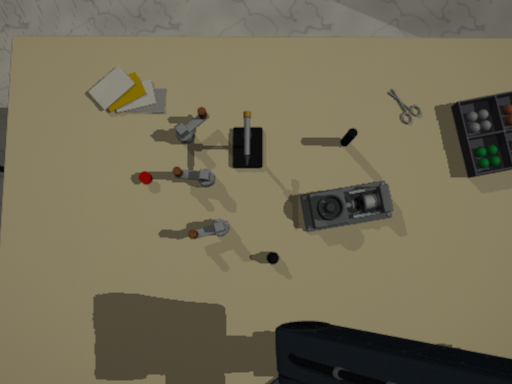

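The side view shows three look-alike cranks: at (140,205), (193,215) and (253,238). In the top view they're at (185,130), (206,178) and (221,227). Winder collar is at top (330,207), its spool at (369,201). By the top view the candidate nearest the base is (221,227). I'll check this numerically and in a crop.

Run:
```python
from h import *
for n in('top','side'):
    s=dict(np.load(f'pics/{n}0.npz')); P=pts(s); im=s['image'].astype(int)
    hsv=cv2.cvtColor(s['image'],cv2.COLOR_RGB2HSV)
    brown=((hsv[...,0]<14)&(hsv[...,1]>110)&(P[...,2]>0.04)&(P[...,2]<.13)&(P[...,1]>-.1)).astype(np.uint8)
    k,l,st,c=cv2.connectedComponentsWithStats(brown)
    for i in range(1,k):
        if st[i,4]>15:
            m=l==i; print(n,'knob',c[i].round(1),st[i,4],np.median(P[m],0).round(4), P[m][:,2].max().round(4))
    # boss tops
    grey=(hsv[...,1]<80)&(P[...,2]>.078)&(P[...,2]<.095)&(P[...,0]>.2)
    k,l,st,c=cv2.connectedComponentsWithStats(grey.astype(np.uint8))
    for i in range(1,k):
        if st[i,4]>25:
            m=l==i; print(n,'grey',c[i].round(1),st[i,4],P[m].mean(0).round(4),'dist',np.hypot(*P[m].mean(0)[:2]).round(3))
s=dict(np.load('pics/top0.npz')); t=dict(np.load('pics/side0.npz'))
a=cv2.resize(s['image'][190:250,170:260],(540,360),interpolation=cv2.INTER_CUBIC)
a2=cv2.resize(s['image'][175:235,295:395],(600,360),interpolation=cv2.INTER_CUBIC)
b=np.zeros((600,800,3),np.uint8)
a=cv2.resize(s['image'][190:250,170:260],(400,267));a2=cv2.resize(s['image'][175:241,295:394],(400,267))
c=cv2.resize(t['image'][205:265,215:305],(400,267));d=cv2.resize(t['image'][125:201,285:380],(400,320))
b[:267,:400]=a;b[:267,400:]=a2;b[270:537,:400]=c;b[270:590,400:]=d
cv2.imwrite('pics/crop1.png',b[:,:,::-1])
```

```text
top knob [201.8 112.6] 57 [0.7594 0.2522 0.095 ] 0.1013
top knob [177.4 171.6] 57 [0.6083 0.3113 0.0954] 0.1001
top knob [192.7 233.7] 55 [0.4525 0.2691 0.0959] 0.1035
top grey [180.6 129.2] 95 [0.7181 0.3068 0.0852] dist 0.781
top grey [203.4 174.6] 92 [0.6019 0.2466 0.0851] dist 0.651
top grey [330.6 207.2] 167 [ 0.5227 -0.0723  0.085 ] dist 0.528
top grey [218.3 226.6] 96 [0.4717 0.2069 0.0851] dist 0.515
side knob [143.9 169.6] 112 [0.757  0.2592 0.0831] 0.099
side knob [162.5 211.7] 155 [0.6046 0.3189 0.0838] 0.1002
side knob [233.1 238.9] 180 [0.4486 0.2775 0.0865] 0.1003
side grey [25.7  4.7] 217 [ 2.2818 -0.1324  0.0859] dist 2.286
side grey [323.9 153.5] 267 [ 0.523  -0.0694  0.0837] dist 0.528
side grey [206.5 159.4] 27 [0.6872 0.1406 0.0872] dist 0.701
side grey [134.3 185. ] 122 [0.7173 0.3089 0.0849] dist 0.781
side grey [192.4 196.4] 134 [0.6007 0.2487 0.0849] dist 0.65
side grey [251.8 216.4] 152 [0.4709 0.2092 0.085 ] dist 0.515
```

View pics/crop1.png

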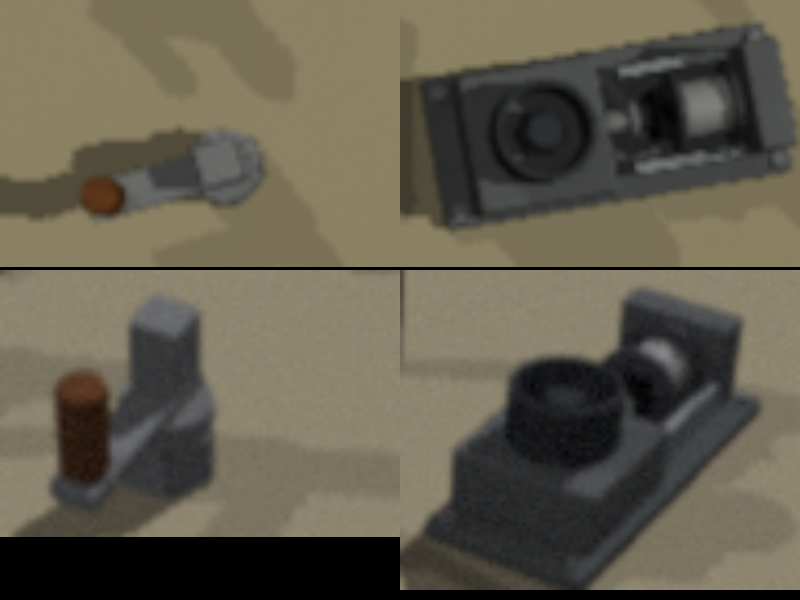

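The crop at top (221,227) confirms a plain grey square boss, hub and brown knob, about 0.515 m from the base against 0.65 and 0.78 for the others. So that's the crank. Next come the refined positions and the approach numbers.

```bash
cat >> h.py <<'E'
def rows(T,yaw,n,start=None):
    """rows from current TCP to world T and tool-x yaw (deg), n rows straight"""
    s=manip.sense(); p,Q=(s['tcp_pos'],s['tool_rot']) if start is None else start
    x=R.from_quat(Q).as_matrix()[:,0]; y0=np.degrees(np.arctan2(x[1],x[0]))
    d=(np.array(T)-p)/n; dy=((yaw-y0+180)%360-180)/n; out=[]
    for i in range(n):
        a=np.radians(y0+dy*i); c,S=np.cos(a),np.sin(a)
        out.append([round(float(v),4) for v in (c*d[0]+S*d[1], S*d[0]-c*d[1], -d[2])]+[0,0,round(-dy,2)])
    a=np.radians(yaw); Rm=np.array([[np.cos(a),np.sin(a),0],[np.sin(a),-np.cos(a),0],[0,0,-1.]])
    return out,(np.array(T,float),R.from_matrix(Rm).as_quat())
E
python3 - <<'E'
from h import *
for n in('top','side'):
    s=dict(np.load(f'pics/{n}0.npz')); P=pts(s)
    # collar ring via depth height band
    m=(abs(P[...,2]-.086)<.006)&(np.hypot(P[...,0]-.523,P[...,1]+.0715)<.05)
    cs,_=cv2.findContours(m.astype(np.uint8),cv2.RETR_EXTERNAL,cv2.CHAIN_APPROX_NONE)
    c=max(cs,key=len)[:,0]; W=np.array([plane(s,u,v,.086)[:2] for u,v in c])
    A=np.c_[2*W,np.ones(len(W))]; k=np.linalg.lstsq(A,(W**2).sum(1),rcond=None)[0]
    print(n,'collar',k[:2].round(4),'r',np.sqrt(k[2]+k[0]**2+k[1]**2).round(4))
    m=(abs(P[...,2]-.086)<.005)&(np.hypot(P[...,0]-.471,P[...,1]-.208)<.025)
    cs,_=cv2.findContours(m.astype(np.uint8),cv2.RETR_EXTERNAL,cv2.CHAIN_APPROX_NONE)
    c=max(cs,key=len)[:,0]; W=np.array([plane(s,u,v,.086)[:2] for u,v in c]).astype(np.float32)*1000
    print(n,'boss',cv2.minAreaRect(W))
st=None
for T,y,k in [((.42,-.36,.244),40,10),((.46,-.05,.244),70,8),((.471,.208,.2),107.5,8)]:
    o,st=rows(T,y,k,st); print(o)
E
```

```text
top collar [ 0.5227 -0.0714] r 0.0306
top boss ((471.86688232421875, 206.90309143066406), (23.885284423828125, 23.861713409423828), 16.81314468383789)
side collar [ 0.5228 -0.069 ] r 0.0338
side boss ((471.24188232421875, 208.3734130859375), (27.237594604492188, 29.482955932617188), 17.510498046875)
[[0.0326, -0.0178, 0.0, 0, 0, np.float64(-2.68)], [0.0334, -0.0162, 0.0, 0, 0, np.float64(-2.68)], [0.0342, -0.0147, 0.0, 0, 0, np.float64(-2.68)], [0.0348, -0.013, 0.0, 0, 0, np.float64(-2.68)], [0.0354, -0.0114, 0.0, 0, 0, np.float64(-2.68)], [0.0359, -0.0097, 0.0, 0, 0, np.float64(-2.68)], [0.0363, -0.0081, 0.0, 0, 0, np.float64(-2.68)], [0.0366, -0.0064, 0.0, 0, 0, np.float64(-2.68)], [0.0369, -0.0046, 0.0, 0, 0, np.float64(-2.68)], [0.0371, -0.0029, 0.0, 0, 0, np.float64(-2.68)]]
[[0.0287, -0.0265, -0.0, 0, 0, np.float64(-3.75)], [0.0304, -0.0245, -0.0, 0, 0, np.float64(-3.75)], [0.0319, -0.0225, -0.0, 0, 0, np.float64(-3.75)], [0.0334, -0.0204, -0.0, 0, 0, np.float64(-3.75)], [0.0346, -0.0181, -0.0, 0, 0, np.float64(-3.75)], [0.0357, -0.0158, -0.0, 0, 0, np.float64(-3.75)], [0.0367, -0.0135, -0.0, 0, 0, np.float64(-3.75)], [0.0375, -0.011, -0.0, 0, 0, np.float64(-3.75)]]
[[0.0308, -0.0097, 0.0055, 0, 0, np.float64(-4.69)], [0.0315, -0.0072, 0.0055, 0, 0, np.float64(-4.69)], [0.032, -0.0046, 0.0055, 0, 0, np.float64(-4.69)], [0.0322, -0.002, 0.0055, 0, 0, np.float64(-4.69)], [0.0323, 0.0007, 0.0055, 0, 0, np.float64(-4.69)], [0.0321, 0.0033, 0.0055, 0, 0, np.float64(-4.69)], [0.0317, 0.0059, 0.0055, 0, 0, np.float64(-4.69)], [0.0311, 0.0085, 0.0055, 0, 0, np.float64(-4.69)]]
```

Request:
{"fn": "drive_tool", "kwargs": {
  "plan": [
    [0.0326, -0.0178, 0, 0, 0, -2.7, 1],
    [0.0334, -0.0162, 0, 0, 0, -2.7, 1],
    [0.0342, -0.0147, 0, 0, 0, -2.7, 1],
    [0.0348, -0.013, 0, 0, 0, -2.7, 1],
    [0.0354, -0.0114, 0, 0, 0, -2.7, 1],
    [0.0359, -0.0097, 0, 0, 0, -2.7, 1],
    [0.0363, -0.0081, 0, 0, 0, -2.7, 1],
    [0.0366, -0.0064, 0, 0, 0, -2.7, 1],
    [0.0369, -0.0046, 0, 0, 0, -2.7, 1],
    [0.0371, -0.0029, 0, 0, 0, -2.7, 1]
  ]
}}

```text
t: 1.1
tcp_pos: [0.4205, -0.3588, 0.245]
tool_rot: [0.939, 0.345, -0.0, -0.0]
force: [0.2, 0.1, -0.2]
finger_gap: 0.998
gripper_force: 0.0
```

Request:
{"fn": "drive_tool", "kwargs": {
  "plan": [
    [0.0287, -0.0265, 0, 0, 0, -3.75, 1],
    [0.0304, -0.0245, 0, 0, 0, -3.75, 1],
    [0.0319, -0.0225, 0, 0, 0, -3.75, 1],
    [0.0334, -0.0204, 0, 0, 0, -3.75, 1],
    [0.0346, -0.0181, 0, 0, 0, -3.75, 1],
    [0.0357, -0.0158, 0, 0, 0, -3.75, 1],
    [0.0367, -0.0135, 0, 0, 0, -3.75, 1],
    [0.0375, -0.011, 0, 0, 0, -3.75, 1]
  ]
}}

```text
t: 1.9
tcp_pos: [0.4582, -0.0483, 0.2451]
tool_rot: [0.817, 0.576, -0.0, -0.0]
force: [0.5, -0.6, 0.7]
finger_gap: 0.997
gripper_force: 0.0
```

Request:
{"fn": "drive_tool", "kwargs": {
  "plan": [
    [0.0308, -0.0097, 0.0055, 0, 0, -4.7, 1],
    [0.0315, -0.0072, 0.0055, 0, 0, -4.7, 1],
    [0.032, -0.0046, 0.0055, 0, 0, -4.7, 1],
    [0.0322, -0.002, 0.0055, 0, 0, -4.7, 1],
    [0.0323, 0.0007, 0.0055, 0, 0, -4.7, 1],
    [0.0321, 0.0033, 0.0055, 0, 0, -4.7, 1],
    [0.0317, 0.0059, 0.0055, 0, 0, -4.7, 1],
    [0.0311, 0.0085, 0.0055, 0, 0, -4.7, 1],
    [0, 0, 0, 0, 0, 0, 1]
  ]
}}

```text
t: 2.8
tcp_pos: [0.4676, 0.2111, 0.2004]
tool_rot: [0.587, 0.81, -0.0, -0.001]
force: [-0.9, 0.0, 0.8]
finger_gap: 1.001
gripper_force: 0.0
```

Run:
```python
from h import *
s=manip.sense(); print(s['t'],s['tcp_pos'].round(4),s['force'].round(2),s['q'].round(2))
# grasp point at boss 68mm -> TCP 5mm ahead: z=.063 
o,st=rows((.4716,.2076,.064),107.2,5); print(o)
```

```text
2.8 [0.4676 0.2111 0.2004] [-0.87  0.02  0.79] [ 0.21  0.44  1.76  0.    0.94 -0.11]
[[-0.0009, 0.0005, 0.0273, 0, 0, np.float64(0.18)], [-0.0009, 0.0005, 0.0273, 0, 0, np.float64(0.18)], [-0.0009, 0.0005, 0.0273, 0, 0, np.float64(0.18)], [-0.0009, 0.0005, 0.0273, 0, 0, np.float64(0.18)], [-0.0009, 0.0005, 0.0273, 0, 0, np.float64(0.18)]]
```

Request:
{"fn": "drive_tool", "kwargs": {
  "plan": [
    [-0.0045, 0.0025, 0.0275, 0, 0, 0.5, 1],
    [0, 0, 0.0275, 0, 0, 0.5, 1],
    [0, 0, 0.0275, 0, 0, 0, 1],
    [0, 0, 0.0275, 0, 0, 0, 1],
    [0, 0, 0.0255, 0, 0, 0, 1],
    [0, 0, 0, 0, 0, 0, 1]
  ]
}}

```text
t: 3.4
tcp_pos: [0.4698, 0.2033, 0.0631]
tool_rot: [0.597, 0.803, -0.003, -0.002]
force: [-0.4, 0.4, -0.7]
finger_gap: 0.998
gripper_force: 0.0
```

Request:
{"fn": "drive_tool", "kwargs": {
  "newtons": 50,
  "plan": [
    [0, 0, 0, 0, 0, 0, -1],
    [0, 0, 0, 0, 0, 0, -1],
    [0, 0, 0, 0, 0, 0, -1],
    [0, 0, 0, 0, 0, 0, -1],
    [0, 0, 0, 0, 0, 0, -1],
    [0, 0, 0, 0, 0, 0, -1],
    [0, 0, 0, 0, 0, 0, -1],
    [0, 0, 0, 0, 0, 0, -1]
  ]
}}

```text
t: 4.2
tcp_pos: [0.4728, 0.2048, 0.067]
tool_rot: [0.596, 0.803, 0.001, 0.001]
force: [0.7, 0.5, 6.2]
finger_gap: 0.274
gripper_force: 49.6
```

Request:
{"fn": "drive_tool", "kwargs": {
  "plan": [
    [0, 0, -0.03, 0, 0, 0, -1],
    [0, 0, -0.03, 0, 0, 0, -1],
    [0, 0, -0.03, 0, 0, 0, -1],
    [0, 0, -0.03, 0, 0, 0, -1],
    [0, 0, 0, 0, 0, 0, -1],
    [0, 0, 0, 0, 0, 0, -1]
  ]
}}

```text
t: 4.8
tcp_pos: [0.4714, 0.2045, 0.1854]
tool_rot: [0.596, 0.803, -0.0, -0.0]
force: [-0.8, -0.0, -4.8]
finger_gap: 0.273
gripper_force: 51.3
```

Run:
```python
from h import *
s=manip.sense(); print(s['t'],s['tcp_pos'].round(4),s['force'].round(2),s['ft_torque'].round(3),s['q'].round(2))
c=cam('side','side1');cam('top','top1')
```

```text
4.8 [0.4714 0.2045 0.1854] [-0.83 -0.02 -4.78] [-0.052  0.101  0.009] [ 0.19  0.47  1.77 -0.    0.91 -0.1 ]
```

View pics/side1.png

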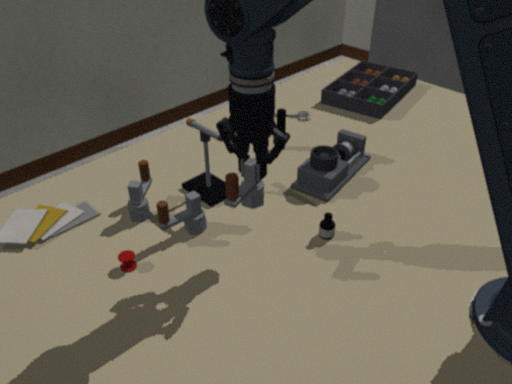

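The side view shows the crank hanging upright in the gripper at about (250,190), with its knob at (232,187). I'll measure how it sits in the grip.

```bash
cat >> h.py <<'E'
def knob(s,near=None,zr=(.04,.3)):
    P=pts(s); hsv=cv2.cvtColor(s['image'],cv2.COLOR_RGB2HSV)
    b=((hsv[...,0]<14)&(hsv[...,1]>110)&(P[...,2]>zr[0])&(P[...,2]<zr[1])).astype(np.uint8)
    k,l,st,c=cv2.connectedComponentsWithStats(b); out=[]
    for i in range(1,k):
        if st[i,4]>25:
            m=P[l==i]
            if near is None or np.hypot(*(np.median(m,0)[:2]-near))<.04: out.append((c[i].round(1),st[i,4],np.median(m,0).round(4),np.percentile(m[:,2],[3,97]).round(4)))
    return out
E
python3 - <<'E'
from h import *
for n in('side','top'):
    for k in '01': print(n,k,knob(dict(np.load(f'pics/{n}{k}.npz')),np.array([.45,.272])))
    s=dict(np.load(f'pics/{n}1.npz'));P=pts(s)
    m=(np.hypot(P[...,0]-.4714,P[...,1]-.2045)<.04)&(P[...,2]>.09)&(P[...,2]<.152)
    if m.sum(): print(m.sum(),P[m].mean(0).round(4),np.percentile(P[m],[2,98],axis=0).round(4).tolist())
E
```

```text
side 0 [(array([233.1, 238.9]), np.int32(180), array([0.4486, 0.2775, 0.0865]), array([0.0582, 0.0987]))]
side 1 [(array([231.2, 186.3]), np.int32(220), array([0.4466, 0.2788, 0.1994]), array([0.1761, 0.2164]))]
292 [0.4581 0.2167 0.1346] [[0.4492, 0.1975, 0.1194], [0.4771, 0.2283, 0.1512]]
top 0 [(array([192.7, 233.7]), np.int32(55), array([0.4525, 0.2691, 0.0959]), array([0.068 , 0.1011]))]
top 1 []
```

Request:
{"fn": "drive_tool", "kwargs": {
  "plan": [
    [-0.02, -0.0037, 0, 0, 0, 0, -1],
    [-0.038, -0.0037, 0, 0, 0, 0, -1],
    [-0.04, -0.0037, 0, 0, 0, 0, -1],
    [-0.04, -0.0037, 0, 0, 0, 0, -1],
    [-0.04, -0.0037, 0, 0, 0, 0, -1],
    [-0.04, -0.0037, 0, 0, 0, 0, -1],
    [-0.038, -0.0037, 0, 0, 0, 0, -1],
    [-0.0265, -0.0037, 0, 0, 0, 0, -1],
    [0, 0, 0, 0, 0, 0, -1],
    [0, 0, 0, 0, 0, 0, -1]
  ]
}}

```text
t: 5.9
tcp_pos: [0.5242, -0.0745, 0.1838]
tool_rot: [0.597, 0.802, -0.0, -0.002]
force: [-0.2, 0.5, -3.6]
finger_gap: 0.273
gripper_force: 51.2
```

Run:
```python
from h import *
s=manip.sense(); print(s['t'],s['tcp_pos'].round(4),s['force'].round(2),s['ft_torque'].round(3),s['q'].round(3),R.from_quat(s['tool_rot']).as_matrix().round(3)[:,0])
c=cam('side','side2');print(knob(c,np.array([.505,-.005])))
P=pts(c); m=(np.hypot(P[...,0]-.5227,P[...,1]+.07)<.045)&(P[...,2]>.1)&(P[...,2]<.155)
print(m.sum(),P[m].mean(0).round(4),np.percentile(P[m],[2,98],axis=0).round(4).tolist())
a=cv2.resize(c['image'][90:210,260:400],(700,600)); cv2.imwrite('pics/c2.png',a[:,:,::-1])
```

```text
5.9 [ 0.5242 -0.0745  0.1838] [-0.23  0.54 -3.56] [-0.047  0.03   0.002] [-3.530e-01  4.870e-01  1.731e+00  1.000e-03  9.280e-01 -6.450e-01] [-0.287  0.958  0.003]
[(array([315.6, 122. ]), np.int32(142), array([ 4.998e-01, -4.000e-04,  1.976e-01]), array([0.1751, 0.2158]))]
223 [ 0.5105 -0.062   0.1348] [[0.5026, -0.0812, 0.1192], [0.5278, -0.0499, 0.1537]]
```

View pics/c2.png

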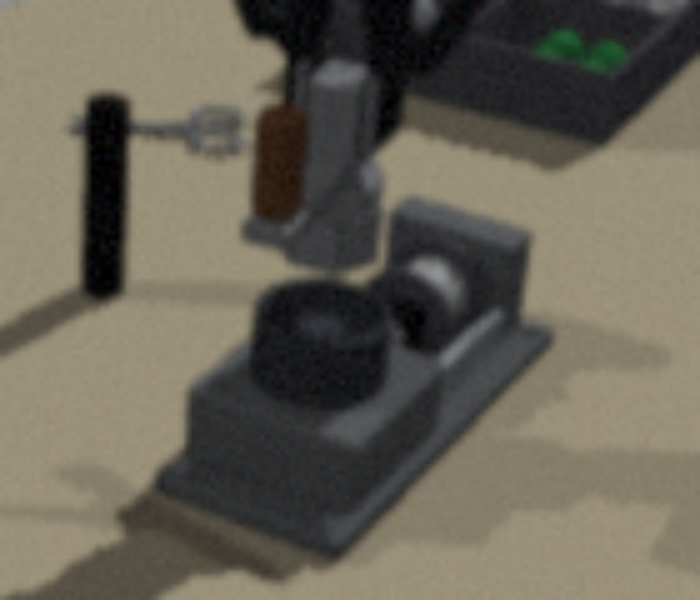

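The crop shows the crank hub hanging just above the collar: hub bottom centred near crop x≈335, collar rim near 321. I'll check whether that is just perspective.

Run:
```python
from h import *
s=dict(np.load('pics/side2.npz'));E=np.linalg.inv(s['extrinsics'])
def pr(p):
    q=E[:3,:3]@p+E[:3,3]; return np.array([s['cx']+f(s)*q[0]/-q[2], s['cy']-f(s)*q[1]/-q[2]])
for p in [(.5227,-.0702,.086),(.5227,-.0702,.1165),(.5242,-.0745,.1165),(.5327,-.0702,.1165),(.5227,-.0602,.1165)]:
    u=pr(np.array(p)); print(p,u.round(1),'crop',((u-[260,90])*5).round(0))
# hub columns: per row extents of hub
P=pts(s); m=(np.hypot(P[...,0]-.5227,P[...,1]+.07)<.04)&(P[...,2]>.119)&(P[...,2]<.15)
for v in range(130,146,2):
    c=np.where(m[v])[0]; 
    if len(c): print(v,c.min(),c.max(),c.mean())
m=(np.hypot(P[...,0]-.5227,P[...,1]+.07)<.045)&(P[...,2]>.06)&(P[...,2]<.092)
for v in range(146,176,3):
    c=np.where(m[v])[0]
    if len(c): print('col',v,c.min(),c.max(),c.mean())
```

```text
(0.5227, -0.0702, 0.086) [324.3 152.5] crop [322. 312.]
(0.5227, -0.0702, 0.1165) [325.3 140.7] crop [327. 254.]
(0.5242, -0.0745, 0.1165) [326.  139.8] crop [330. 249.]
(0.5327, -0.0702, 0.1165) [321.9 139.2] crop [309. 246.]
(0.5227, -0.0602, 0.1165) [322.5 142.3] crop [313. 262.]
130 335 336 335.5
132 324 336 330.0
134 323 335 329.0
136 321 335 328.0
138 319 335 327.0
140 317 335 326.0
142 318 333 325.5
144 326 328 327.0
col 146 315 331 323.0
col 149 311 336 323.5
col 152 311 338 324.0740740740741
col 155 310 337 323.5
col 158 310 337 323.5
col 161 310 337 323.5
col 164 312 336 324.0
col 167 316 332 324.0
```

Request:
{"fn": "drive_tool", "kwargs": {
  "plan": [
    [0.0006, 0.0014, 0.012, 0, 0, 0, -1],
    [0, 0, 0.012, 0, 0, 0, -1],
    [0, 0, 0.008, 0, 0, 0, -1],
    [0, 0, 0.004, 0, 0, 0, -1],
    [0, 0, 0, 0, 0, 0, -1]
  ]
}}

```text
t: 6.45
tcp_pos: [0.5261, -0.0729, 0.1488]
tool_rot: [0.596, 0.803, -0.0, -0.001]
force: [0.3, -0.6, -3.5]
finger_gap: 0.272
gripper_force: 51.1
```

Request:
{"fn": "drive_tool", "kwargs": {
  "plan": [
    [0, 0, 0.002, 0, 0, 0, -1],
    [0, 0, 0.002, 0, 0, 0, -1],
    [0, 0, 0, 0, 0, 0, -1]
  ]
}}

```text
t: 6.75
tcp_pos: [0.5266, -0.0735, 0.1459]
tool_rot: [0.596, 0.803, 0.0, 0.0]
force: [-0.6, 0.5, -4.0]
finger_gap: 0.273
gripper_force: 51.1
```

Request:
{"fn": "drive_tool", "kwargs": {
  "plan": [
    [0, 0, 0.002, 0, 0, 0, -1],
    [0, 0, 0.002, 0, 0, 0, -1],
    [0, 0, 0, 0, 0, 0, -1]
  ]
}}

```text
t: 7.05
tcp_pos: [0.5264, -0.0734, 0.1416]
tool_rot: [0.596, 0.803, -0.0, -0.0]
force: [-0.1, -0.3, -4.2]
finger_gap: 0.271
gripper_force: 51.2
```

Request:
{"fn": "drive_tool", "kwargs": {
  "plan": [
    [0, 0, 0.002, 0, 0, 0, -1],
    [0, 0, 0.002, 0, 0, 0, -1],
    [0, 0, 0, 0, 0, 0, -1]
  ]
}}

```text
t: 7.35
tcp_pos: [0.5259, -0.0735, 0.1376]
tool_rot: [0.596, 0.803, -0.001, -0.001]
force: [-1.8, -1.2, -2.4]
finger_gap: 0.271
gripper_force: 51.4
```

Request:
{"fn": "drive_tool", "kwargs": {
  "plan": [
    [0, 0, 0.002, 0, 0, 0, -1],
    [0, 0, 0.001, 0, 0, 0, -1],
    [0, 0, 0, 0, 0, 0, -1]
  ]
}}

```text
t: 7.65
tcp_pos: [0.5259, -0.0736, 0.1365]
tool_rot: [0.596, 0.803, -0.001, -0.0]
force: [-4.3, -1.4, 11.4]
finger_gap: 0.272
gripper_force: 53.4
```

Request:
{"fn": "drive_tool", "kwargs": {
  "plan": [
    [0, -0.001, -0.0006, 0, 0, 0, -1],
    [0, 0, 0, 0, 0, 0, -1]
  ]
}}

```text
t: 7.85
tcp_pos: [0.5256, -0.0737, 0.1366]
tool_rot: [0.596, 0.803, 0.0, 0.0]
force: [-3.7, -0.7, 7.2]
finger_gap: 0.273
gripper_force: 52.8
```

Request:
{"fn": "drive_tool", "kwargs": {
  "plan": [
    [0, 0, 0, 0, 0, 3, -1],
    [0, 0, 0, 0, 0, 3, -1],
    [0, 0, 0, 0, 0, 0, -1]
  ]
}}

```text
t: 8.15
tcp_pos: [0.5255, -0.0743, 0.1366]
tool_rot: [0.637, 0.771, -0.001, 0.0]
force: [-4.8, -1.7, 7.9]
finger_gap: 0.272
gripper_force: 52.9
```

Request:
{"fn": "drive_tool", "kwargs": {
  "plan": [
    [0, -0.002, 0, 0, 0, 0, -1],
    [0, -0.0002, 0, 0, 0, 3, -1],
    [0, -0.0002, 0, 0, 0, 3, -1],
    [0, 0, 0, 0, 0, 0, -1]
  ]
}}

```text
t: 8.55
tcp_pos: [0.5245, -0.0748, 0.1367]
tool_rot: [0.677, 0.736, 0.001, 0.002]
force: [-1.6, -1.5, 4.4]
finger_gap: 0.274
gripper_force: 52.6
```

Request:
{"fn": "drive_tool", "kwargs": {
  "plan": [
    [0, -0.0002, 0, 0, 0, 3, -1],
    [0, -0.0002, 0, 0, 0, 3, -1],
    [0, 0, 0, 0, 0, 0, -1]
  ]
}}

```text
t: 8.85
tcp_pos: [0.5242, -0.0749, 0.1367]
tool_rot: [0.715, 0.7, 0.001, 0.002]
force: [-2.1, -1.3, 5.8]
finger_gap: 0.271
gripper_force: 52.6
```

Request:
{"fn": "drive_tool", "kwargs": {
  "plan": [
    [0, -0.0006, 0, 0, 0, 3, -1],
    [0, -0.0002, 0, 0, 0, 3, -1],
    [0, 0, 0, 0, 0, 0, -1]
  ]
}}

```text
t: 9.15
tcp_pos: [0.5238, -0.0749, 0.1367]
tool_rot: [0.75, 0.661, 0.001, 0.002]
force: [-1.2, -1.6, 6.2]
finger_gap: 0.272
gripper_force: 52.5
```

Request:
{"fn": "drive_tool", "kwargs": {
  "plan": [
    [0, -0.0002, 0, 0, 0, 3, -1],
    [0, -0.0002, 0, 0, 0, 3, -1],
    [0, 0, 0, 0, 0, 0, -1]
  ]
}}

```text
t: 9.45
tcp_pos: [0.5233, -0.0748, 0.1366]
tool_rot: [0.784, 0.621, 0.001, 0.002]
force: [-0.9, -1.8, 4.7]
finger_gap: 0.275
gripper_force: 52.5
```

Request:
{"fn": "drive_tool", "kwargs": {
  "plan": [
    [0, -0.0002, 0, 0, 0, 3, -1],
    [0, -0.0002, 0, 0, 0, 3, -1],
    [0, 0, 0, 0, 0, 0, -1]
  ]
}}

```text
t: 9.75
tcp_pos: [0.5227, -0.0746, 0.1363]
tool_rot: [0.815, 0.58, 0.001, 0.002]
force: [-0.4, -1.7, 4.4]
finger_gap: 0.272
gripper_force: 52.4
```

Request:
{"fn": "drive_tool", "kwargs": {
  "plan": [
    [0, -0.0002, 0, 0, 0, 3, -1],
    [0, -0.0002, 0, 0, 0, 3, -1],
    [0, 0, 0, 0, 0, 0, -1]
  ]
}}

```text
t: 10.05
tcp_pos: [0.5221, -0.0739, 0.1352]
tool_rot: [0.844, 0.536, 0.001, 0.001]
force: [1.5, -0.3, -2.6]
finger_gap: 0.279
gripper_force: 51.4
```

Request:
{"fn": "drive_tool", "kwargs": {
  "plan": [
    [0, -0.0002, 0, 0, 0, 3, -1],
    [0, -0.0002, 0, 0, 0, 3, -1],
    [0, 0, 0, 0, 0, 0, -1]
  ]
}}

```text
t: 10.35
tcp_pos: [0.5217, -0.0737, 0.1351]
tool_rot: [0.871, 0.492, 0.001, 0.001]
force: [1.6, 0.5, -5.5]
finger_gap: 0.268
gripper_force: 51.1
```

Request:
{"fn": "drive_tool", "kwargs": {
  "plan": [
    [0, 0, 0.002, 0, 0, 0, -1],
    [0, 0, 0.002, 0, 0, 0, -1],
    [0, 0, 0, 0, 0, 0, -1]
  ]
}}

```text
t: 10.65
tcp_pos: [0.5216, -0.0739, 0.1313]
tool_rot: [0.871, 0.491, 0.001, 0.001]
force: [4.5, 1.3, -4.6]
finger_gap: 0.277
gripper_force: 51.1
```

Run:
```python
from h import *
s=manip.sense(); print(s['t'],s['tcp_pos'].round(4),s['force'].round(2),s['ft_torque'].round(3),s['q'].round(3))
```

```text
10.65 [ 0.5216 -0.0739  0.1313] [ 4.48  1.29 -4.64] [-0.033 -0.882  0.002] [-3.530e-01  5.670e-01  1.783e+00  1.000e-03  7.900e-01  1.900e-01]
```

Request:
{"fn": "drive_tool", "kwargs": {
  "plan": [
    [0.0004, 0.0007, 0.002, 0, 0, 0, -1],
    [0, 0, 0.002, 0, 0, 0, -1],
    [0, 0, 0.002, 0, 0, 0, -1],
    [0, 0, 0, 0, 0, 0, -1]
  ]
}}

```text
t: 11.05
tcp_pos: [0.5218, -0.0738, 0.1252]
tool_rot: [0.871, 0.491, 0.0, 0.0]
force: [4.4, 0.7, -4.4]
finger_gap: 0.271
gripper_force: 51.2
```

Request:
{"fn": "drive_tool", "kwargs": {
  "plan": [
    [0, 0, 0.002, 0, 0, 0, -1],
    [0, 0, 0.0015, 0, 0, 0, -1],
    [0, 0, 0, 0, 0, 0, -1]
  ]
}}

```text
t: 11.35
tcp_pos: [0.5218, -0.0738, 0.1218]
tool_rot: [0.871, 0.491, 0.0, 0.0]
force: [4.4, 0.2, -3.6]
finger_gap: 0.271
gripper_force: 51.3
```

Request:
{"fn": "drive_tool", "kwargs": {
  "plan": [
    [0, 0, 0.002, 0, 0, 0, -1],
    [0, 0, 0.001, 0, 0, 0, -1],
    [0, 0, 0, 0, 0, 0, -1]
  ]
}}

```text
t: 11.65
tcp_pos: [0.5218, -0.0738, 0.119]
tool_rot: [0.871, 0.491, 0.0, 0.0]
force: [5.1, 0.2, -1.3]
finger_gap: 0.277
gripper_force: 51.6
```

Request:
{"fn": "drive_tool", "kwargs": {
  "plan": [
    [0.0004, 0.0007, 0.001, 0, 0, 0, -1],
    [0, 0, 0, 0, 0, 0, -1]
  ]
}}

```text
t: 11.85
tcp_pos: [0.5221, -0.0738, 0.1189]
tool_rot: [0.871, 0.491, -0.0, 0.0]
force: [1.9, 0.1, 6.6]
finger_gap: 0.275
gripper_force: 52.6
```

Run:
```python
from h import *
s=manip.sense(); print(s['t'],s['tcp_pos'].round(4),s['force'].round(2),s['ft_torque'].round(3),s['q'].round(3))
o=R.from_quat(s['tool_rot']).as_matrix(); print(np.degrees(np.arctan2(o[1,0],o[0,0])))
c=cam('side','side3'); print(knob(c,np.array([.56,-.01])))
```

```text
11.85 [ 0.5221 -0.0738  0.1189] [1.92 0.11 6.64] [-0.018 -0.429  0.006] [-3.520e-01  5.890e-01  1.788e+00 -1.000e-03  7.650e-01  1.920e-01]
58.838193472317414
[(array([296.4, 139.3]), np.int32(117), array([ 0.5539, -0.0071,  0.1323]), array([0.1097, 0.151 ]))]
```

Seated: the mouth dropped 18 mm and the knob top is at 0.151. Now winding clockwise about the crank axis.

Request:
{"fn": "drive_tool", "kwargs": {
  "plan": [
    [0, -0.0003, -0.0006, 0, 0, 5, -1],
    [0, -0.0003, 0, 0, 0, 5, -1],
    [0, -0.0003, 0, 0, 0, 5, -1],
    [0, -0.0003, 0, 0, 0, 5, -1]
  ]
}}

```text
t: 12.3
tcp_pos: [0.522, -0.0735, 0.119]
tool_rot: [0.943, 0.332, 0.001, 0.001]
force: [4.7, -0.8, 1.6]
finger_gap: 0.277
gripper_force: 51.9
```

```bash
cat > st.py <<'E'
from h import *
s=manip.sense(); o=R.from_quat(s['tool_rot']).as_matrix()
print(s['t'],s['tcp_pos'].round(4),s['force'].round(2),s['ft_torque'].round(3),'q6',s['q'][5].round(3),'tau6',s['tau'][5].round(3),'yaw',np.degrees(np.arctan2(o[1,0],o[0,0])).round(2))
E
python3 st.py
```

```text
12.3 [ 0.522  -0.0735  0.119 ] [ 4.68 -0.79  1.62] [-0.22  -0.913  0.277] q6 0.544 tau6 -0.266 yaw 38.72
```

Request:
{"fn": "drive_tool", "kwargs": {
  "plan": [
    [0.0006, 0.0002, 0, 0, 0, 5, -1],
    [0, -0.0003, 0, 0, 0, 5, -1],
    [0, -0.0003, 0, 0, 0, 5, -1]
  ]
}}

```text
t: 12.6
tcp_pos: [0.5219, -0.0731, 0.119]
tool_rot: [0.979, 0.206, 0.0, 0.001]
force: [3.8, -2.0, 1.3]
finger_gap: 0.275
gripper_force: 52.0
```

```bash
python3 st.py
```

```text
12.6 [ 0.5219 -0.0731  0.119 ] [ 3.83 -1.96  1.34] [-0.5   -0.733  0.318] q6 0.808 tau6 -0.265 yaw 23.75
```

Request:
{"fn": "drive_tool", "kwargs": {
  "plan": [
    [0.0004, -0.0003, 0, 0, 0, 4, -1],
    [0, -0.0003, 0, 0, 0, 4, -1]
  ]
}}

```text
t: 12.8
tcp_pos: [0.5219, -0.0727, 0.119]
tool_rot: [0.99, 0.138, -0.0, 0.001]
force: [2.5, -3.9, 0.6]
finger_gap: 0.272
gripper_force: 52.0
```

Run:
```python
exec(open('st.py').read())
c=cam('side','side4'); a=cv2.resize(c['image'][120:200,280:385],(787,600),interpolation=cv2.INTER_CUBIC); cv2.imwrite('pics/c4.png',a[:,:,::-1])
```

```text
12.8 [ 0.5219 -0.0727  0.119 ] [ 2.55 -3.94  0.57] [-0.741 -0.572  0.344] q6 0.948 tau6 -0.138 yaw 15.82
```

View pics/c4.png

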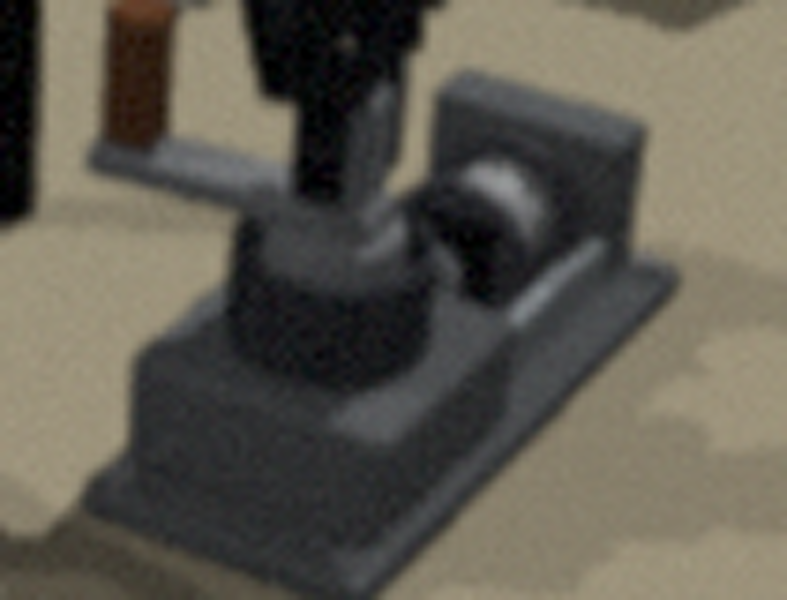

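The view shows the crank down in the collar, arm turned towards upper left, knob at crop (135,80). The pad is still short of the spool flange, at crop (450,250). I'll continue in small steps and recentre sideways.

Request:
{"fn": "drive_tool", "kwargs": {
  "plan": [
    [0.0002, 0.0008, 0, 0, 0, 3, -1],
    [0, 0, 0, 0, 0, 3, -1]
  ]
}}

```text
t: 13.05
tcp_pos: [0.522, -0.0728, 0.119]
tool_rot: [0.996, 0.086, -0.0, 0.001]
force: [3.2, -1.0, 2.6]
finger_gap: 0.274
gripper_force: 52.2
```

```bash
python3 st.py
```

```text
13.05 [ 0.522  -0.0728  0.119 ] [ 3.2  -1.04  2.61] [-0.302 -0.576  0.293] q6 1.051 tau6 -0.057 yaw 9.82
```

Request:
{"fn": "drive_tool", "kwargs": {
  "plan": [
    [0, 0, 0, 0, 0, 0, -1]
  ]
}}

```text
t: 13.15
tcp_pos: [0.522, -0.0727, 0.119]
tool_rot: [0.996, 0.086, -0.0, 0.001]
force: [0.7, -1.9, 4.0]
finger_gap: 0.275
gripper_force: 52.3
```

```bash
python3 st.py
```

```text
13.15 [ 0.522  -0.0727  0.119 ] [ 0.71 -1.91  3.95] [-0.526 -0.432  0.043] q6 1.049 tau6 0.21 yaw 9.89
```

Held still the torque drops to about 0.04 N·m, against about 0.28 while turning, so the clamp should show up clearly at rest.

Request:
{"fn": "drive_tool", "kwargs": {
  "plan": [
    [0, 0.0003, 0, 0, 0, 4, -1],
    [0, 0, 0, 0, 0, 4, -1],
    [0, 0, 0, 0, 0, 0, -1],
    [0, 0, 0, 0, 0, 0, -1]
  ]
}}

```text
t: 13.55
tcp_pos: [0.522, -0.0726, 0.119]
tool_rot: [1.0, 0.017, -0.0, 0.0]
force: [1.3, -0.8, 5.9]
finger_gap: 0.275
gripper_force: 52.6
```

```bash
python3 st.py
```

```text
13.55 [ 0.522  -0.0726  0.119 ] [ 1.28 -0.8   5.89] [-0.306 -0.437 -0.018] q6 1.187 tau6 -0.027 yaw 1.94
```

Request:
{"fn": "drive_tool", "kwargs": {
  "plan": [
    [0, 0.0002, 0, 0, 0, 3, -1],
    [0, 0, 0, 0, 0, 3, -1],
    [0, 0, 0, 0, 0, 0, -1],
    [0, 0, 0, 0, 0, 0, -1]
  ]
}}

```text
t: 13.95
tcp_pos: [0.522, -0.0725, 0.119]
tool_rot: [0.999, -0.035, -0.0, -0.0]
force: [3.2, -0.2, 5.9]
finger_gap: 0.276
gripper_force: 52.6
```

```bash
python3 st.py
```

```text
13.95 [ 0.522  -0.0725  0.119 ] [ 3.24 -0.24  5.85] [-0.086 -0.526  0.067] q6 1.291 tau6 0.062 yaw -4.05
```

Request:
{"fn": "drive_tool", "kwargs": {
  "plan": [
    [0.0003, 0, 0, 0, 0, 3, -1],
    [0, 0, 0, 0, 0, 3, -1]
  ]
}}

```text
t: 14.15
tcp_pos: [0.5221, -0.0724, 0.119]
tool_rot: [0.996, -0.088, -0.0, -0.0]
force: [1.5, 1.1, 6.4]
finger_gap: 0.272
gripper_force: 52.7
```

```bash
python3 st.py
```

```text
14.15 [ 0.5221 -0.0724  0.119 ] [1.53 1.1  6.4 ] [ 0.122 -0.455  0.297] q6 1.397 tau6 -0.038 yaw -10.1
```

Request:
{"fn": "drive_tool", "kwargs": {
  "plan": [
    [0, 0, 0, 0, 0, 0, -1],
    [0, 0, 0, 0, 0, 0, -1]
  ]
}}

```text
t: 14.35
tcp_pos: [0.522, -0.0724, 0.119]
tool_rot: [0.996, -0.088, -0.0, -0.0]
force: [2.0, 0.1, 6.0]
finger_gap: 0.278
gripper_force: 52.7
```

Run:
```python
exec(open('st.py').read())
c=cam('side','side5'); a=cv2.resize(c['image'][120:200,280:385],(787,600),interpolation=cv2.INTER_CUBIC); cv2.imwrite('pics/c5.png',a[:,:,::-1])
print(manip.sense()['ft_torque'].round(3))
```

```text
14.35 [ 0.522  -0.0724  0.119 ] [1.98 0.05 5.96] [-0.018 -0.399  0.05 ] q6 1.396 tau6 0.064 yaw -10.05
[ 0.024 -0.376  0.023]
```

View pics/c5.png

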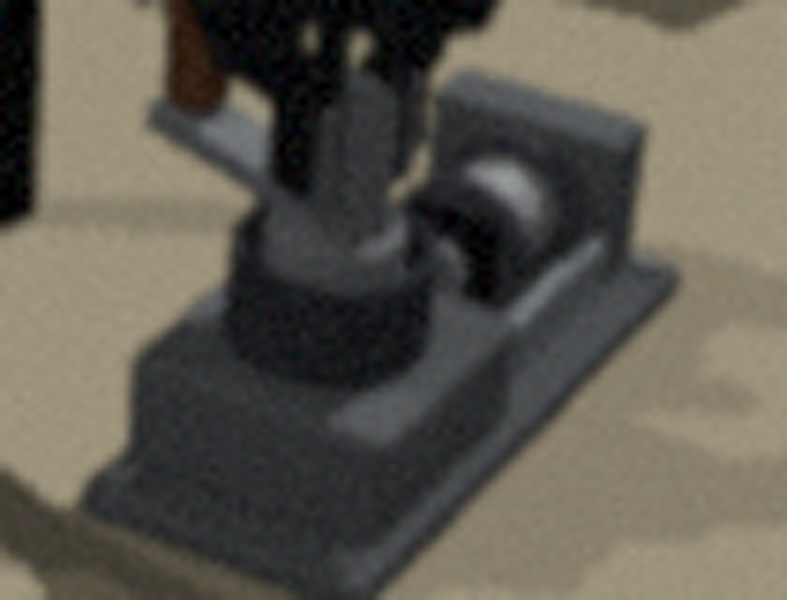

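The pad looks close to the spool flange, at about crop (465,270), but there's no clamp torque yet (moving 0.30, held about 0.03). Continuing.

Request:
{"fn": "drive_tool", "kwargs": {
  "plan": [
    [0, 0, -0.0002, 0, 0, 3, -1],
    [0, 0, 0, 0, 0, 3, -1]
  ]
}}

```text
t: 14.6
tcp_pos: [0.5221, -0.0722, 0.119]
tool_rot: [0.99, -0.14, -0.0, -0.0]
force: [3.0, 0.3, 5.1]
finger_gap: 0.269
gripper_force: 52.5
```

```bash
python3 st.py
```

```text
14.6 [ 0.5221 -0.0722  0.119 ] [3.   0.32 5.11] [ 0.192 -0.576  0.334] q6 1.502 tau6 -0.054 yaw -16.13
```

Request:
{"fn": "drive_tool", "kwargs": {
  "plan": [
    [0, 0, 0, 0, 0, 0, -1],
    [0, 0, 0, 0, 0, 0, -1]
  ]
}}

```text
t: 14.8
tcp_pos: [0.5221, -0.0722, 0.119]
tool_rot: [0.99, -0.14, -0.0, -0.0]
force: [1.9, 1.2, 5.6]
finger_gap: 0.275
gripper_force: 52.6
```

```bash
python3 st.py
```

```text
14.8 [ 0.5221 -0.0722  0.119 ] [1.93 1.2  5.56] [ 0.12  -0.46   0.034] q6 1.5 tau6 0.056 yaw -16.04
```

Request:
{"fn": "drive_tool", "kwargs": {
  "plan": [
    [0, 0, 0, 0, 0, 3, -1],
    [0, 0, 0, 0, 0, 2, -1]
  ]
}}

```text
t: 15.0
tcp_pos: [0.5221, -0.0721, 0.1189]
tool_rot: [0.983, -0.183, -0.0, -0.0]
force: [2.5, 1.7, 5.7]
finger_gap: 0.271
gripper_force: 52.6
```

```bash
python3 st.py
```

```text
15.0 [ 0.5221 -0.0721  0.1189] [2.45 1.67 5.71] [ 0.307 -0.55   0.246] q6 1.588 tau6 0.114 yaw -21.09
```

Request:
{"fn": "drive_tool", "kwargs": {
  "plan": [
    [0, 0, 0, 0, 0, 0, -1],
    [0, 0, 0, 0, 0, 0, -1]
  ]
}}

```text
t: 15.2
tcp_pos: [0.5221, -0.0722, 0.1189]
tool_rot: [0.983, -0.183, -0.0, -0.0]
force: [2.5, 1.0, 6.0]
finger_gap: 0.272
gripper_force: 52.6
```

```bash
python3 st.py
```

```text
15.2 [ 0.5221 -0.0722  0.1189] [2.54 1.02 5.98] [ 0.241 -0.534  0.087] q6 1.587 tau6 0.12 yaw -21.04
```

Request:
{"fn": "drive_tool", "kwargs": {
  "plan": [
    [0, 0, 0, 0, 0, 3, -1],
    [0, 0, 0, 0, 0, 0, -1],
    [0, 0, 0, 0, 0, 0, -1]
  ]
}}

```text
t: 15.5
tcp_pos: [0.5221, -0.0721, 0.1189]
tool_rot: [0.978, -0.208, -0.0, -0.001]
force: [2.1, 1.9, 5.3]
finger_gap: 0.272
gripper_force: 52.6
```

```bash
python3 st.py
```

```text
15.5 [ 0.5221 -0.0721  0.1189] [2.08 1.86 5.25] [ 0.311 -0.528  0.047] q6 1.64 tau6 0.084 yaw -24.05
```

Request:
{"fn": "drive_tool", "kwargs": {
  "plan": [
    [0, 0, 0, 0, 0, 0, -1]
  ]
}}

```text
t: 15.6
tcp_pos: [0.5221, -0.0721, 0.119]
tool_rot: [0.978, -0.208, -0.0, -0.001]
force: [2.5, 1.9, 5.2]
finger_gap: 0.272
gripper_force: 52.6
```

```bash
python3 st.py
```

```text
15.6 [ 0.5221 -0.0721  0.119 ] [2.45 1.87 5.17] [ 0.265 -0.563  0.069] q6 1.64 tau6 0.085 yaw -24.05
```

Request:
{"fn": "drive_tool", "kwargs": {
  "plan": [
    [0, 0, 0, 0, 0, 3, -1],
    [0, 0, 0, 0, 0, 0, -1],
    [0, 0, 0, 0, 0, 0, -1]
  ]
}}

```text
t: 15.9
tcp_pos: [0.5222, -0.072, 0.1189]
tool_rot: [0.972, -0.234, -0.0, -0.001]
force: [2.6, 1.3, 5.2]
finger_gap: 0.269
gripper_force: 52.6
```

```bash
cat > av.py <<'E'
exec(open('st.py').read())
L=[]
for i in range(4): cam('side'); L.append(manip.sense()['ft_torque'][2])
print('avg',np.mean(L).round(3),np.round(L,3)); cam('side','L%.0f'%(s['t']*100))
E
python3 av.py
```

```text
15.9 [ 0.5222 -0.072   0.1189] [2.62 1.27 5.16] [ 0.309 -0.557  0.059] q6 1.692 tau6 0.112 yaw -27.04
avg 0.113 [0.101 0.088 0.182 0.079]
```

Request:
{"fn": "drive_tool", "kwargs": {
  "plan": [
    [0, 0, 0, 0, 0, 3, -1],
    [0, 0, 0, 0, 0, 0, -1]
  ]
}}

```text
t: 16.35
tcp_pos: [0.5222, -0.0719, 0.119]
tool_rot: [0.966, -0.259, -0.0, -0.001]
force: [2.4, 1.7, 5.5]
finger_gap: 0.276
gripper_force: 52.5
```

```bash
python3 av.py
```

```text
16.35 [ 0.5222 -0.0719  0.119 ] [2.42 1.67 5.48] [ 0.32  -0.549  0.174] q6 1.745 tau6 0.291 yaw -30.06
avg 0.151 [0.146 0.14  0.194 0.122]
```

Run:
```python
from h import *
L=[];
for i in range(16): cam('side'); s=manip.sense(); L.append([s['ft_torque'][2],s['tau'][5]])
print(np.mean(L,0).round(3),np.std(L,0).round(3))
s=cam('side','side6'); a=cv2.resize(s['image'][130:185,310:375],(709,600),interpolation=cv2.INTER_CUBIC); cv2.imwrite('pics/c6.png',a[:,:,::-1])
```

```text
[0.161 0.146] [0.03 0.  ]
```

View pics/c6.png

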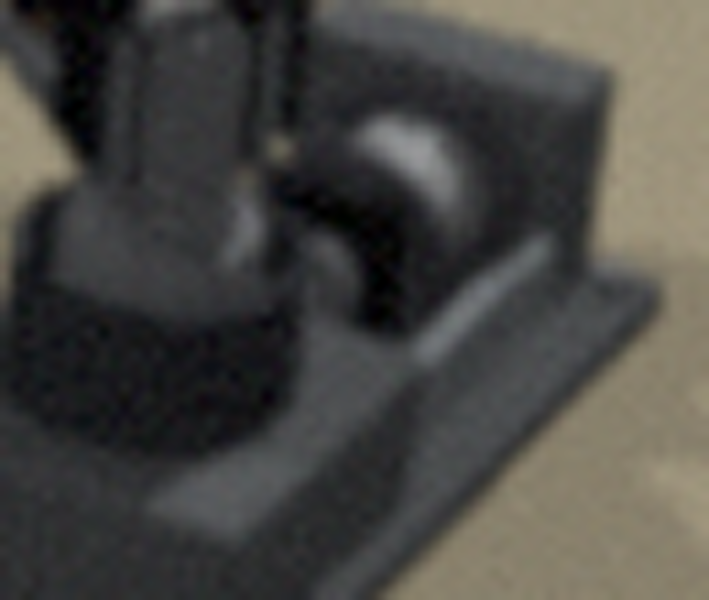

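The pad bears on the flange at crop (350,280) and the spool sits against the end stop. Held torque averages about 0.15–0.16 N·m, or roughly 0.12 above the unclamped bias, which is about 15–22 N. That's tight, so I stop winding and let go.

Request:
{"fn": "drive_tool", "kwargs": {
  "plan": [
    [0, 0, -0.0008, 0, 0, 0, -1],
    [0, 0, 0, 0, 0, 0, 1],
    [0, 0, 0, 0, 0, 0, 1],
    [0, 0, 0, 0, 0, 0, 1],
    [0, 0, 0, 0, 0, 0, 1],
    [0, 0, 0, 0, 0, 0, 1],
    [0, 0, 0, 0, 0, 0, 1],
    [0, 0, 0, 0, 0, 0, 1]
  ]
}}

```text
t: 18.25
tcp_pos: [0.5224, -0.0727, 0.1195]
tool_rot: [0.966, -0.26, -0.0, 0.0]
force: [0.2, -0.3, 0.5]
finger_gap: 1.004
gripper_force: 0.0
```

```bash
python3 st.py
```

```text
18.25 [ 0.5224 -0.0727  0.1195] [ 0.22 -0.32  0.55] [-0.013  0.029  0.017] q6 1.747 tau6 -0.0 yaw -30.17
```

Request:
{"fn": "drive_tool", "kwargs": {
  "plan": [
    [0, 0, -0.01, 0, 0, 0, 1],
    [0, 0, -0.02, 0, 0, 0, 1],
    [0, 0, -0.03, 0, 0, 0, 1],
    [0, 0, -0.04, 0, 0, 0, 1],
    [0, 0, -0.03, 0, 0, 0, 1],
    [0, 0, 0, 0, 0, 0, 1],
    [0, 0, 0, 0, 0, 0, 1]
  ]
}}

```text
t: 18.95
tcp_pos: [0.5225, -0.0727, 0.2506]
tool_rot: [0.966, -0.26, 0.001, 0.0]
force: [-0.0, -1.0, -0.6]
finger_gap: 0.998
gripper_force: 0.0
```

Run:
```python
exec(open('st.py').read())
c=cam('side','side7'); print(knob(c,np.array([.59,-.1])),knob(c,None,(.1,.2)))
cv2.imwrite('pics/c7.png',cv2.resize(c['image'][90:210,260:400],(700,600))[:,:,::-1])
```

```text
18.95 [ 0.5225 -0.0727  0.2506] [-0.01 -0.97 -0.56] [-0.013  0.011  0.06 ] q6 1.747 tau6 -0.0 yaw -30.17
[(array([314.8, 121.9]), np.int32(93), array([ 0.5788, -0.0991,  0.1326]), array([0.1101, 0.1502]))] [(array([314.8, 121.9]), np.int32(93), array([ 0.5788, -0.0991,  0.1326]), array([0.1101, 0.1502]))]
```

View pics/c7.png

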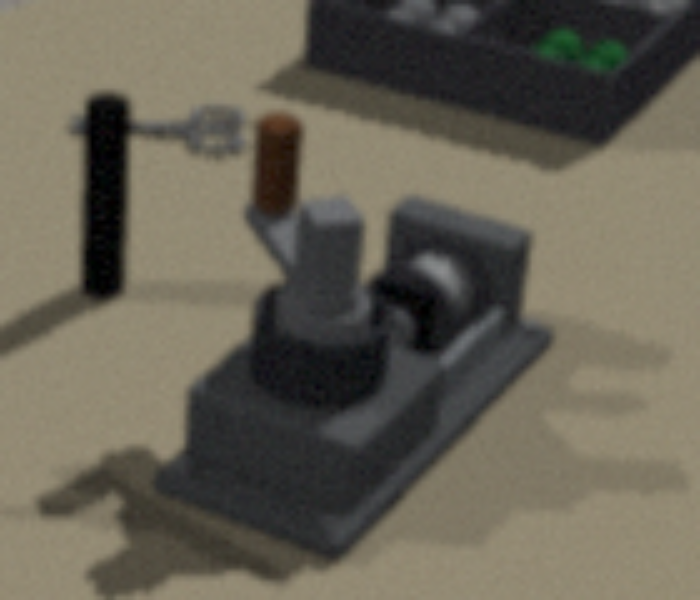

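The crank stays seated (knob top at 0.150), the gripper is clear and the spool is clamped. With nothing held, torque reads about 0.02–0.06 N·m, which supports the clamp estimate.

```bash
python3 -c "
from station import manip
print(manip.sign_off())"
```

```text
the job is handed in; nothing more can be done
None
```

I handed the job in at about 19 s: the crank is fully home on the drive and wound clockwise, the spool is clamped at roughly 15–20 N (estimated from the held torque), and the gripper has let go and is clear.

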